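# Tip the brass pommels into the drawer and shut it

## Task

Pick up the aluminium pan by its leaning grip plate, tip all five brass pommels out of it into the open drawer, and stand the empty pan level on the bench again. Then push the drawer fully home, past its spring catch, so that its front is flush under the overhanging top. Leave the other things on the bench where they are.

Things in the scene. Friction and masses are not known exactly. Their poses are not given: they have to be found in the camera images.
- cabinet: low grey one-drawer unit, fixed; carcass 280 deep (x) x 250 wide mm. Origin: foot of the middle of the carcass front, on the bench; x points into the unit, its front (-x) faces the robot's right. Its wooden top, 115 to 135 mm above the bench and 270 wide, overhangs the carcass front by 25 mm (front edge at x = -25 mm), so it shades the closed drawer. Things on the rear of the top reach 185 mm
- drawer (a joint): how far the drawer stands open, m: 0 = fully home and flush with the carcass front, grows as it slides out along the unit's -x (at most 0.20). A spring catch resists over the last 14 mm (about 8 N), then snaps the drawer home below about 5 mm; short of that it stays ajar
- drawer_front (a point): point on the outer face of the drawer's flat front panel (no protruding handle), mid width, 50 mm above the bench; moves with the drawer; axes as the cabinet's. Panel 224 wide, 12 thick, from 20 to 105 mm above the bench
- drawer_floor (a point): point on the drawer's inner floor, 25 mm above the bench, 60 mm behind the outer face of the front panel, mid width; moves with the drawer; axes as the cabinet's. Inside: 200 mm wide (y), from x = -48 mm (back of the front panel) to x = +200 mm; side walls 5 thick, their tops 75 mm above the bench
- tray: sheet-aluminium parts pan, 80 wide (x) x 150 long (y) mm, floor 3 thick, walls 3 thick and 35 high on three sides, open mouth at its +y end, 0.28 kg empty. Origin: centre of its underside; z up. At the -y end a grip plate 50 wide (x), 10 thick and 75 long rises from 20 mm above the underside to 90 mm, leaning 20 degrees outwards (towards -y)
- tray_grip (a point): centre of the free part of the pan's grip plate: 98.8 mm towards -y from the pan's origin and 71.7 mm up; axes as the pan's (the plate itself leans 20 degrees from z towards -y)
- tray_mouth (a point): middle of the pan floor's open edge, 75 mm towards +y from the pan's origin, 3 mm up; axes as the pan's
- pommel1: turned brass knife-handle pommel, 24 diameter x 21 high mm with a bevelled top, 55 g; one of five alike, at first standing in the pan. Origin: centre of its flat foot, z along its axis
- pommel2: turned brass knife-handle pommel, 24 diameter x 21 high mm with a bevelled top, 55 g; one of five alike, at first standing in the pan. Origin: centre of its flat foot, z along its axis
- pommel3: turned brass knife-handle pommel, 24 diameter x 21 high mm with a bevelled top, 55 g; one of five alike, at first standing in the pan. Origin: centre of its flat foot, z along its axis
- pommel4: turned brass knife-handle pommel, 24 diameter x 21 high mm with a bevelled top, 55 g; one of five alike, at first standing in the pan. Origin: centre of its flat foot, z along its axis
- pommel5: turned brass knife-handle pommel, 24 diameter x 21 high mm with a bevelled top, 55 g; one of five alike, at first standing in the pan. Origin: centre of its flat foot, z along its axis
- buff: grey buffing wheel lying flat, 80 diameter x 25 mm; bystander, loose. Origin: at its underside
- bar: white bar of polishing compound, 110 x 35 x 30 mm; bystander, loose. Origin: at its underside
- wrench: steel wrench lying flat; bystander, loose. Origin: at its underside
- jar: amber glass jar, 70 diameter x 90 mm; bystander, loose. Origin: at its underside
- tin: tin can, 60 diameter x 100 mm; bystander, loose. Origin: at its underside
- woodblock: dark wooden block 90 x 60 x 40 mm; bystander, loose. Origin: at its underside

How it is judged:
On the way, in this order (a step that is already met when the one before it is completed fails the run):
1. the pan is tipped mouth down (more than 20 degrees) with its mouth over the open drawer (angle between tray's own z axis and vertical above 0.35 rad and x of tray_mouth in the frame of drawer_floor between -0.06 and 0.22 m and y of tray_mouth in the frame of drawer_floor between -0.12 and 0.12 m and z of tray_mouth in the frame of drawer_floor above 0 m and value of joint drawer above 0.08 m), for 0.05 s.
2. all five pommels lie in the drawer while it is still open (x of pommel1 in the frame of drawer_floor between -0.05 and 0.21 m and y of pommel1 in the frame of drawer_floor between -0.103 and 0.103 m and z of pommel1 in the frame of drawer_floor between -0.005 and 0.045 m and x of pommel2 in the frame of drawer_floor between -0.05 and 0.21 m and y of pommel2 in the frame of drawer_floor between -0.103 and 0.103 m and z of pommel2 in the frame of drawer_floor between -0.005 and 0.045 m and x of pommel3 in the frame of drawer_floor between -0.05 and 0.21 m and y of pommel3 in the frame of drawer_floor between -0.103 and 0.103 m and z of pommel3 in the frame of drawer_floor between -0.005 and 0.045 m and x of pommel4 in the frame of drawer_floor between -0.05 and 0.21 m and y of pommel4 in the frame of drawer_floor between -0.103 and 0.103 m and z of pommel4 in the frame of drawer_floor between -0.005 and 0.045 m and x of pommel5 in the frame of drawer_floor between -0.05 and 0.21 m and y of pommel5 in the frame of drawer_floor between -0.103 and 0.103 m and z of pommel5 in the frame of drawer_floor between -0.005 and 0.045 m and value of joint drawer above 0.05 m), for 0.2 s.
3. the empty pan stands level on the bench, let go, the drawer still open (height (world z) of tray below 0.006 m and angle between tray's own z axis and vertical below 0.08 rad and contact force between the fingers and tray below 0.1 N and value of joint drawer above 0.03 m), for 0.2 s.
At the end, for the whole second after the job is handed in: the drawer is home (within 4 mm) with all five pommels inside it at rest, and the empty pan stands level on the bench (underside within 6 mm of it, tilt under 4.5 degrees), at rest (x of pommel1 in the frame of drawer_floor between -0.05 and 0.21 m and y of pommel1 in the frame of drawer_floor between -0.103 and 0.103 m and z of pommel1 in the frame of drawer_floor between -0.005 and 0.045 m and x of pommel2 in the frame of drawer_floor between -0.05 and 0.21 m and y of pommel2 in the frame of drawer_floor between -0.103 and 0.103 m and z of pommel2 in the frame of drawer_floor between -0.005 and 0.045 m and x of pommel3 in the frame of drawer_floor between -0.05 and 0.21 m and y of pommel3 in the frame of drawer_floor between -0.103 and 0.103 m and z of pommel3 in the frame of drawer_floor between -0.005 and 0.045 m and x of pommel4 in the frame of drawer_floor between -0.05 and 0.21 m and y of pommel4 in the frame of drawer_floor between -0.103 and 0.103 m and z of pommel4 in the frame of drawer_floor between -0.005 and 0.045 m and x of pommel5 in the frame of drawer_floor between -0.05 and 0.21 m and y of pommel5 in the frame of drawer_floor between -0.103 and 0.103 m and z of pommel5 in the frame of drawer_floor between -0.005 and 0.045 m and height (world z) of tray below 0.006 m and angle between tray's own z axis and vertical below 0.08 rad and value of joint drawer below 0.004 m and linear speed of tray below 0.02 m/s and linear speed of each of pommel1, pommel2, pommel3, pommel4, pommel5 below 0.03 m/s); the robot touches nothing.
It fails at once if a bystander is moved more than 30 mm (distance of any of buff, bar, wrench, jar, tin, woodblock from where it was at the start of the episode above 0.03 m).
It also fails if it takes over 72 s, if anything falls off the work surface, if the arm or the gripper's body presses on something with over 40 N, if the wrist force passes 120 N, or if a joint passes its speed limit or range.

## Robot

A 6-joint arm with a two-finger parallel gripper is mounted at the origin on the work surface. World frame = base frame: x ahead of the robot, y to its left, z up, the work surface at z = 0. Lengths are in m, angles in rad, forces in N, time in s.
With the tool pointing down it reaches from about 0.25 to 0.775 m from the base axis. Payload 4 kg.
Tool frame: the origin (TCP) lies between the finger pads; the fingertips stand 11 mm ahead of it and the grasp point (between the pads) lies 8 mm behind it (robot.tip_extent is the z of the fingertips in the tool frame, in m); z points along the fingers, y is the line along which they close (so a half turn about z gives the same grasp; the last joint's range is limited). The gripper opens to 94 mm and grips with 3 to 60 N. Pads are 16 mm wide; open, the fingers measure 119 mm over their backs; the gripper's body (75 mm by 177 mm) begins 78 mm behind the grasp point.
Start: joints at [-1.213, 0.087, 1.371, -0, 1.684, -0.103], TCP at [0.245, -0.493, 0.217] pointing down, gripper open.
Joint ranges: [-3.1, 3.1], [-0.76, 2.03], [0.27, 2.55], [-1.08, 4.22], [0.17, 2.65], [-2.57, 2.57]. Speed limits (rad/s): [2.79, 2.79, 3.14, 3.14, 3.14, 3.14].

## Interface

Orientations are given as [roll, pitch, yaw] about the fixed x, y, z axes, in that order (R = Rz(yaw) Ry(pitch) Rx(roll)).
In Python, from bench import robot, imaging gives the robot as it stands.
- The arm moves only by the shell command python3 -m pendant 'ROWS'. ROWS is JSON, a list of rows, each a list of 7 numbers: the shift along the world's x, y, z in cm, then the turn, a rotation vector about the world's x, y, z in degrees, then the opening, from 0 (shut) to 1 (fully open). In form: [[dx, dy, dz, ax, ay, az, jaw], ...]. A call has 1 to 8 rows; each row shifts and turns the commanded pose from where the row before left it; what a row does not reach is not made up. A row lasts 1/10 s, in which the tool goes at most 50 mm and 8.59 degrees, less where a joint would pass 70% of its speed; a pose out of reach is approached as far as the arm can. A call is refused whole if a number of a shift passes 5 or a number of a turn 8.59, either way. A call with a gripper value outside its range is refused whole. The fingers move at their own pace and stop on an object; the grip force is fixed at half the most. Time passes only in rows, so rows that do not move let the fingers close. It gives the time, the measured TCP pose, the force, the opening and the grip force at its end, in the units of the state.
- robot.get_obs(): the state, without advancing time (a new reading comes with each control period).
- imaging.snapshot(name): name is "side" or "top" or "wrist"; returns the picture (384x512x3 uint8, red, green, blue); there is no depth.
- imaging.camera_params(name): a dict with "camera_matrix" (3x3 intrinsics, pixels), "R" (3x3) and "t" (3): a world point X has camera coordinates R X + t. Camera axes: x right, y down, z forward; pixel columns grow to the right and rows downward; lengths in m; the calibration is good to about 2 mm. A picture is of the moment at which its call begins: read the wrist's pose just before it. camera_params takes no time and is no camera call; for the wrist camera it gives the pose at the moment of the call.
- robot.close_job(): hands the job in; it is judged then, once.
The state is a dict: "time": time; "joint_positions": joint angles; "qvel": joint speeds; "joint_torque": joint torques, N m; "tool_pos": TCP position; "ee_rot": TCP orientation; "wrist_force": force on the tool from outside, world axes, zero at the start; "wrist_torque": the same for the moment, N m; "width": finger opening in m; "finger_force": force on a finger pad.
Only numpy, scipy, OpenCV 4.12 (cv2) and the standard library are available. Lean on these libraries where they do the work, as an engineer would, in place of code of your own. Each camera call takes 0.05 s, during which the arm holds its last target. There are 200 camera calls.

## Working session

There is one attempt and no reset: what is moved stays moved. The work goes in short steps, Python scripts to look and compute and a shell command to move; the robot and the scene stay as the last step left them, time stands still between calls to the robot, and variables do not carry over. Pictures are saved under pics/ and viewed, at most 10 in all, crops included, and the job is handed in when it is done.

```bash
mkdir -p pics; ls; python3 - <<'E'
from bench import robot, imaging
import cv2,numpy as np
for n in ("top","side"):
    im=imaging.snapshot(n); cv2.imwrite(f"pics/{n}0.png",cv2.resize(im[:,:,::-1],(800,600),interpolation=cv2.INTER_CUBIC))
    p=imaging.camera_params(n); print(n,{k:np.round(v,4).tolist() for k,v in p.items()})
o=robot.get_obs();print(o)
E
```

```text
pics
top {'camera_matrix': [[488.9579, 0.0, 246.8344], [0.0, 488.9579, 193.1317], [0.0, 0.0, 1.0]], 'R': [[0.0159, -0.9999, -0.0045], [-0.9839, -0.0149, -0.1783], [0.1782, 0.0073, -0.984]], 't': [-0.0632, 0.6009, 1.1673]}
side {'camera_matrix': [[396.0835, 0.0, 255.0844], [0.0, 396.0835, 195.4533], [0.0, 0.0, 1.0]], 'R': [[0.9652, -0.2614, -0.0119], [-0.1847, -0.6485, -0.7385], [0.1853, 0.715, -0.6742]], 't': [-0.5918, 0.124, 1.0147]}
{'time': 0.1, 'joint_positions': array([-1.21308293e+00,  8.78731131e-02,  1.37208689e+00,  2.14960443e-05,
        1.68360755e+00, -1.03082051e-01]), 'qvel': array([-1.63202319e-04, -5.49933956e-04, -5.22292422e-03, -2.35842055e-04,
       -1.29700132e-03, -8.23722524e-05]), 'joint_torque': array([ 2.65979375e-03, -3.41252339e+01, -3.03301156e+01,  7.20659201e-02,
        3.04878491e-02, -8.89058674e-05]), 'tool_pos': array([ 0.24440865, -0.49218486,  0.21543381]), 'ee_rot': array([-3.13963044e+00, -2.24466514e-04,  4.60797628e-01]), 'wrist_force': array([ 0.40357509, -0.19705452,  0.59920905]), 'wrist_torque': array([-0.00443112, -0.07328614,  0.01365798]), 'finger_force': 0.0, 'width': 0.09395632870868185}
```

View pics/top0.png

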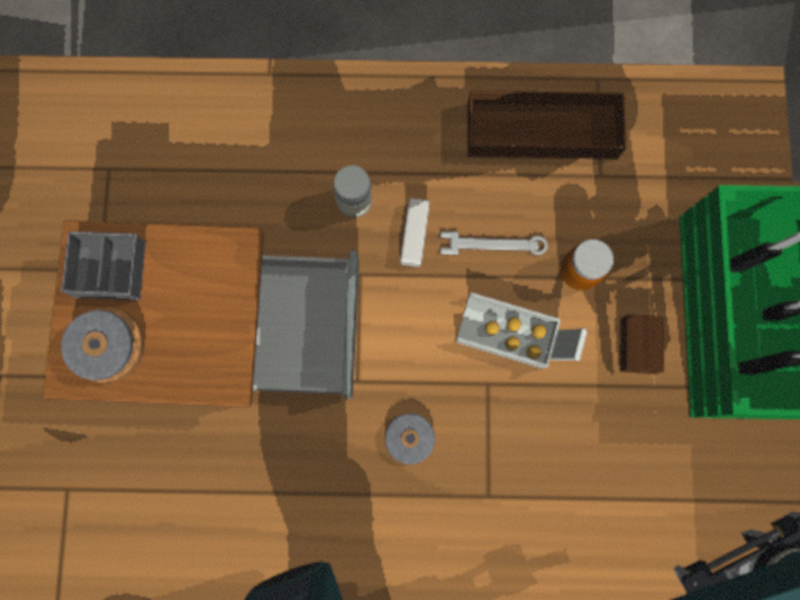

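View pics/side0.png

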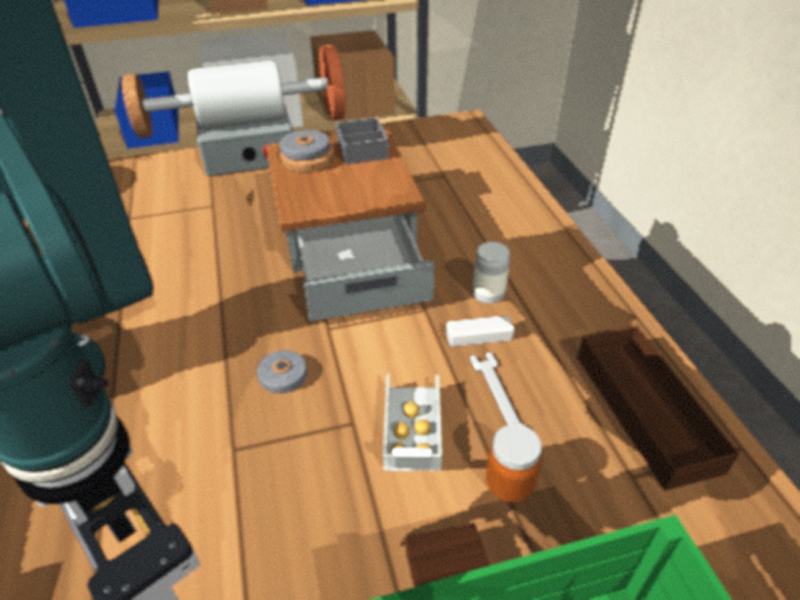

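The top view shows the pan at about (510,330) with its mouth to the left (world +y), its grip plate at (570,345) and the jar close by at (590,265). The drawer is open, front at about x=355. The side view agrees. Next I enlarge the pan and drawer.

```bash
cat > h.py <<'E'
import cv2,numpy as np
from bench import robot,imaging
def comp(name,items):  # items: (img,x0,y0,w,h,scale,px,py)
    C=np.zeros((600,800,3),np.uint8)
    for im,x0,y0,w,h,s,px,py in items:
        c=cv2.resize(im[y0:y0+h,x0:x0+w,::-1],None,fx=s,fy=s,interpolation=cv2.INTER_CUBIC)
        C[py:py+c.shape[0],px:px+c.shape[1]]=c
    cv2.imwrite(f"pics/{name}.png",C)
def nat(u,v,x0,y0,s,px=0,py=0): return np.array([(u-px+.5)/s+x0-.5,(v-py+.5)/s+y0-.5])
def plane(cam,uv,z):
    p=imaging.camera_params(cam) if isinstance(cam,str) else cam
    d=p["R"].T@np.linalg.solve(p["camera_matrix"],[uv[0],uv[1],1]); c=-p["R"].T@p["t"]
    return c+d*(z-c[2])/d[2]
def tri(obs):
    A=[];b=[]
    for cam,uv in obs:
        p=imaging.camera_params(cam) if isinstance(cam,str) else cam
        d=p["R"].T@np.linalg.solve(p["camera_matrix"],[uv[0],uv[1],1]); d/=np.linalg.norm(d); c=-p["R"].T@p["t"]
        M=np.eye(3)-np.outer(d,d);A.append(M);b.append(M@c)
    return np.linalg.lstsq(np.vstack(A),np.hstack(b),rcond=None)[0]
E
python3 - <<'E'
from h import *
t=imaging.snapshot("top");s=imaging.snapshot("side")
comp("tray",[(t,288,182,90,56,5.5,0,0),(s,240,235,50,72,6,500,0)])
comp("drw",[(t,155,140,80,122,4.5,0,0),(s,170,85,110,120,4,360,0)])
E
```

```text
(no output)
```

View pics/tray.png

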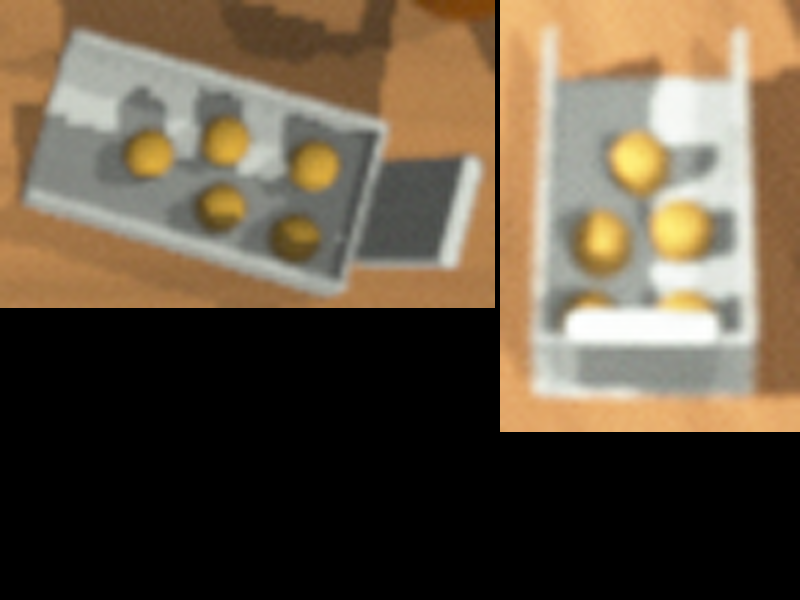

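View pics/drw.png

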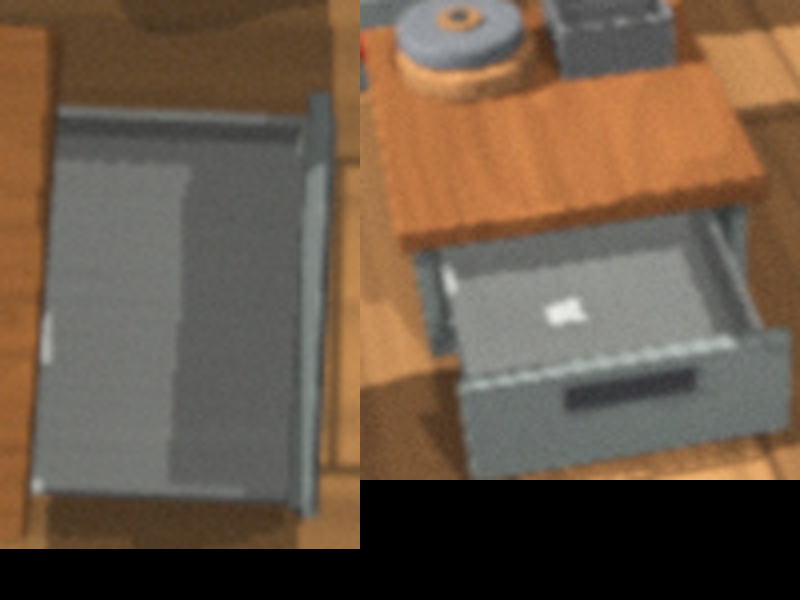

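The enlarged views show:
- **Pan:** the plate's top face is centred at crop (461,212) in top and (642,327) in side. The wall-top corners are at (78,32), (28,203), (385,127) and (338,292).
- **Drawer:** the panel's outer top corners are at (331,95)/(316,516) in top and (788,335)/(462,390) in side.

```bash
python3 - <<'E'
from h import *
np.set_printoptions(precision=4,suppress=True)
T=lambda u,v:("top",nat(u,v,288,182,5.5)); S=lambda u,v:("side",nat(u,v,240,235,6,500,0))
D=lambda u,v:("top",nat(u,v,155,140,4.5)); E=lambda u,v:("side",nat(u,v,170,85,4,360,0))
print("grip top c",tri([T(461,212),S(642,327)]),plane(*T(461,212),.09))
print("mouthL",tri([T(78,32),S(742,28)]),"mouthR",tri([T(28,203),S(546,28)]))
print("backL",tri([T(385,127),S(755,340)]),"backR",tri([T(338,292),S(538,347)]))
for p in((78,32),(28,203),(385,127),(338,292)):print(plane(*T(*p),.036))
a=tri([D(331,95),E(788,335)]);b=tri([D(316,516),E(462,390)]);print("panel",a,b)
for p in((331,95),(316,516)):print(plane(*D(*p),.105))
for p in((52,28),(22,540)):print("topfront",plane(*D(*p),.135))
# bystanders near (800 px)
f=lambda u,v:np.array([(u+.5)*.64-.5,(v+.5)*.64-.5])
for n,u,v,z in(("jar",593,256,.09),("block",642,344,.04),("bin",682,217,.1),("tin",352,182,.1),("bar",425,200,.03),("bar2",403,263,.03),("wr",440,243,.01),("buff",410,439,.025),("drawerbackL",52,0,.135)):print(n,plane("top",f(u,v),z))
E
```

```text
grip top c [ 0.5349 -0.3541  0.0884] [ 0.534  -0.3536  0.09  ]
mouthL [ 0.623  -0.1931  0.0363] mouthR [ 0.5449 -0.1702  0.0348]
backL [ 0.582  -0.3343  0.0332] backR [ 0.5063 -0.3122  0.0274]
[ 0.6219 -0.193   0.036 ]
[ 0.5421 -0.1699  0.036 ]
[ 0.5797 -0.3334  0.036 ]
[ 0.5036 -0.3103  0.036 ]
panel [ 0.6719 -0.0079  0.105 ] [ 0.4495 -0.0052  0.1058]
[ 0.6716 -0.0078  0.105 ]
[ 0.4465 -0.0052  0.105 ]
topfront [0.6982 0.1386 0.135 ]
topfront [0.4305 0.1417 0.135 ]
jar [ 0.6734 -0.3771  0.09  ]
block [ 0.5424 -0.4641  0.04  ]
bin [ 0.7358 -0.5156  0.1   ]
tin [0.7857 0.0026 0.1   ]
bar [ 0.7803 -0.1162  0.03  ]
bar2 [ 0.6718 -0.0807  0.03  ]
wr [ 0.7119 -0.1427  0.01  ]
buff [ 0.387  -0.0953  0.025 ]
drawerbackL [1.0728 0.4906 0.135 ]
```

```bash
python3 -m pendant '[[3.5,1.5,0,0,0,-8.5,1],[3.5,1.5,0,0,0,-8.5,1],[3.5,1.5,0,0,0,-8.5,1],[3.5,1.5,0,0,0,-8.5,1],[3.5,1.5,0,0,0,-8.4,1],[3.5,1.5,0,6.41,-1.84,0,1],[3.5,1.5,0,6.41,-1.84,0,1],[3.5,1.5,0,6.41,-1.84,0,1]]'; python3 -m pendant '[[0,0,0,0,0,0,1],[0,0,0,0,0,0,1]]'
cat > st.py <<'E'
from h import *
from scipy.spatial.transform import Rotation as Ro
import sys
np.set_printoptions(precision=4,suppress=True)
def goal(p,yaw,tilt):   # tilt: deg about pan x axis from tool-down, yaw of pan deg
    R=Ro.from_euler('z',yaw,degrees=True)*Ro.from_euler('x',tilt,degrees=True)*Ro.from_euler('x',180,degrees=True)
    o=robot.get_obs(); C=Ro.from_euler('xyz',o["ee_rot"])
    print("t",o["time"],"pos",o["tool_pos"],"q",o["joint_positions"],"F",o["wrist_force"],"w",o["width"],o["finger_force"])
    print("shift cm",(np.array(p)-o["tool_pos"])*100,"turn deg",np.degrees((R*C.inv()).as_rotvec()))
if __name__=="__main__": a=[float(x) for x in sys.argv[1:]]; goal(a[:3],a[3],a[4])
E
python3 st.py .530 -.3674 .130 -16 20
```

```text
time: 1.0
tool_pos: [0.5262, -0.3717, 0.2173]
ee_rot: [-2.789, -0.001, -0.278]
wrist_force: [-0.4, -0.3, 0.2]
width: 0.0942
finger_force: 0.0
time: 1.2
tool_pos: [0.5242, -0.3729, 0.2146]
ee_rot: [-2.792, 0.003, -0.279]
wrist_force: [0.1, -0.8, 0.3]
width: 0.0943
finger_force: 0.0
t 1.2 pos [ 0.5242 -0.3729  0.2146] q [-0.8589  0.4132  1.0178  0.3051  1.8955  1.0625] F [ 0.1109 -0.7837  0.3277] w 0.09429305931701074 0.0
shift cm [ 0.5814  0.5488 -8.4645] turn deg [-0.057  -0.162  -0.0129]
```

```bash
python3 -m pendant '[[0.3,0.3,-4,0,0,0,1],[0.3,0.2,-4,0,0,0,1],[0,0,-0.5,0,0,0,1],[0,0,0,0,0,0,1]]'; python3 st.py .5368 -.3444 .0642 -16 20; python3 - <<'E'
from h import *
w=imaging.snapshot("wrist");s=imaging.snapshot("side")
comp("pre",[(w,0,0,512,384,1,0,0),(s,215,200,95,110,3,512,0)])
E
```

```text
time: 1.6
tool_pos: [0.5294, -0.3671, 0.1316]
ee_rot: [-2.792, 0.002, -0.279]
wrist_force: [-1.1, 0.1, -0.2]
width: 0.0942
finger_force: 0.0
t 1.6 pos [ 0.5294 -0.3671  0.1316] q [-0.8481  0.438   1.1486  0.2964  1.7426  1.0257] F [-1.111   0.0885 -0.2066] w 0.09416226359627355 0.0
shift cm [ 0.7363  2.2668 -6.7358] turn deg [-0.0549 -0.0847  0.0071]
```

View pics/pre.png

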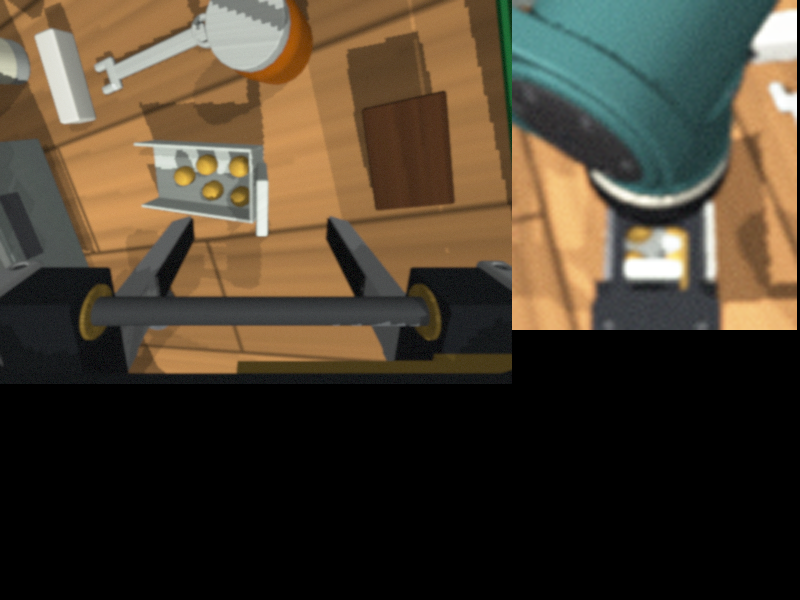

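The wrist view shows the plate edge-on at (262,208), midway between the fingertips at (190,220) and (330,220), and parallel to them. I go down along the tool axis and close.

```bash
python3 -m pendant '[[0.25,0.75,-2.2,0,0,0,1],[0.25,0.75,-2.2,0,0,0,1],[0.25,0.75,-2.2,0,0,0,1],[0,0,0,0,0,0,1]]'; python3 st.py .5368 -.3444 .0642 -16 20;python3 -m pendant '[[0,0,0,0,0,0,0],[0,0,0,0,0,0,0],[0,0,0,0,0,0,0],[0,0,0,0,0,0,0],[0,0,0,0,0,0,0],[0,0,0,0,0,0,0],[0,0,0,0,0,0,0]]'
```

```text
time: 2.1
tool_pos: [0.5376, -0.3441, 0.065]
ee_rot: [-2.792, 0.002, -0.278]
wrist_force: [-0.1, -0.7, -0.2]
width: 0.0941
finger_force: 0.0
t 2.1 pos [ 0.5376 -0.3441  0.065 ] q [-0.8167  0.4587  1.2556  0.2982  1.612   1.0173] F [-0.0757 -0.7153 -0.1504] w 0.09411964974326377 0.0
shift cm [-0.078  -0.0302 -0.0819] turn deg [-0.08   -0.0858 -0.0527]
time: 2.8
tool_pos: [0.538, -0.3452, 0.0655]
ee_rot: [-2.792, 0.0, -0.279]
wrist_force: [0.3, -0.1, 0.3]
width: 0.0416
finger_force: 0.0
```

```bash
python3 -m pendant '[[0,0,0,0,0,0,0],[0,0,0,0,0,0,0],[0,0,0,0,0,0,0],[0,0,0,0,0,0,0],[0,0,0,0,0,0,0],[0,0,0,0,0,0,0],[0,0,0,0,0,0,0]]'
```

```text
time: 3.5
tool_pos: [0.5379, -0.3455, 0.0652]
ee_rot: [-2.793, 0.0, -0.28]
wrist_force: [0.5, -1.7, -2.1]
width: 0.0101
finger_force: 30.0
```

```bash
python3 -m pendant '[[0,0,0.5,0,0,0,0],[0,0,1,0.96,-0.28,0,0],[0,0,1.5,1.92,-0.55,0,0],[0,0,2,1.92,-0.55,0,0],[0,0,2,0.96,-0.28,0,0],[0,0,1,0,0,0,0],[0,0,0,0,0,0,0]]'; python3 st.py .5 -.2 .2 0 26;  python3 - <<'E'
from h import *
t=imaging.snapshot("top");s=imaging.snapshot("side")
comp("lift",[(t,260,150,130,110,3,0,0),(s,200,150,130,150,3,400,0)])
E
```

```text
time: 4.2
tool_pos: [0.5387, -0.3461, 0.1475]
ee_rot: [-2.69, -0.004, -0.279]
wrist_force: [1.0, -0.6, -5.0]
width: 0.0101
finger_force: 30.0
t 4.2 pos [ 0.5387 -0.3461  0.1475] q [-0.858   0.4493  1.1279  0.3865  1.8029  1.0357] F [ 1.0322 -0.6469 -4.9562] w 0.010127020523289641 29.99799817800522
shift cm [-3.8655 14.6079  5.2509] turn deg [ 0.1752  0.1805 16.0064]
```

View pics/lift.png

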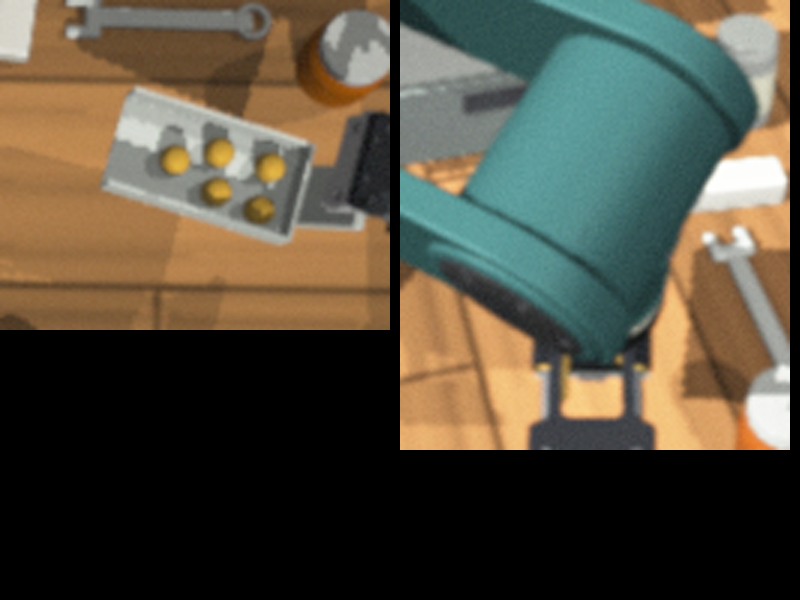

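Lifted cleanly: all five pommels are in the pan (crop 175-270,155-210) and there is no slip. Next I work out the tipping poses about the mouth.

```bash
cat > wp.py <<'E'
from st import *
def tcp(m,th): # mouth pos, theta mouth-down deg, pan yaw 0
    r=np.radians(th); y,z=.1738,-.0687
    g=np.array(m)-np.array([0,y*np.cos(r)+z*np.sin(r),-y*np.sin(r)+z*np.cos(r)])
    a=np.radians(20-th); return g+.008*np.array([0,np.sin(a),-np.cos(a)])
if __name__=="__main__":
    P=None
    for th,y,z in((-6,.05,.17),(0,.05,.13),(15,.055,.105),(30,.06,.09),(45,.06,.085),(60,.06,.085),(70,.06,.085)):
        q=tcp([.56,y,z],th); print(th,q, None if P is None else (q-P)*100); P=q
    goal(tcp([.56,.05,.17],-6),0,26)
E
python3 wp.py
```

```text
-6 [ 0.56   -0.1265  0.213 ] None
0 [ 0.56   -0.1211  0.1912] [ 0.      0.5458 -2.1784]
15 [ 0.56   -0.0944  0.2084] [0.     2.6664 1.719 ]
30 [ 0.56   -0.0576  0.2285] [0.     3.6845 2.0145]
45 [ 0.56   -0.0177  0.2492] [0.     3.9857 2.0705]
60 [0.56   0.0275 0.2637] [0.     4.5152 1.4514]
70 [0.56   0.059  0.2667] [0.     3.1532 0.2936]
t 4.3 pos [ 0.5379 -0.345   0.1449] q [-0.8575  0.4509  1.1314  0.3859  1.8023  1.0356] F [ 0.5171  0.3234 -7.0233] w 0.009716277754810878 29.997871220111847
shift cm [ 2.2143 21.8482  6.8037] turn deg [ 0.0299 -0.036  15.9857]
```

```bash
python3 -m pendant '[[0,0.5,1,0,0,0,0],[0.1,1,1.3,0,0,1,0],[0.2,1.6,1.5,0,0,2,0],[0.2,2,1.5,0,0,2,0],[0.3,2,1.5,0,0,2,0],[0.3,2,0,0,0,2,0],[0.3,2,0,0,0,2,0],[0.3,2,0,0,0,2,0]]'; python3 -m pendant '[[0.3,2,0,0,0,2,0],[0.2,2,0,0,0,1,0],[0,1.8,0,0,0,0,0],[0,1.4,0,0,0,0,0],[0,1,0,0,0,0,0],[0,0.5,0,0,0,0,0],[0,0,0,0,0,0,0]]'; python3 wp.py|tail -2
```

```text
time: 5.1
tool_pos: [0.5553, -0.2117, 0.2136]
ee_rot: [-2.688, -0.0, -0.048]
wrist_force: [0.1, -0.0, -6.6]
width: 0.0098
finger_force: 30.0
time: 5.8
tool_pos: [0.5599, -0.1268, 0.2137]
ee_rot: [-2.688, -0.0, 0.0]
wrist_force: [-0.2, -0.5, -6.8]
width: 0.0098
finger_force: 30.0
t 5.8 pos [ 0.5599 -0.1268  0.2137] q [-0.5483  0.2614  1.2431  0.401   1.8621  1.095 ] F [-0.1894 -0.4762 -6.7502] w 0.009778197593912064 29.998107254505157
shift cm [ 0.0092  0.0287 -0.0718] turn deg [ 0.0244  0.0216 -0.0123]
```

```bash
python3 - <<'E'
from h import *
t=imaging.snapshot("top");s=imaging.snapshot("side")
comp("over",[(t,150,130,160,140,2.5,0,0),(s,160,60,160,180,2.5,400,0)])
E
```

```text
(no output)
```

View pics/over.png

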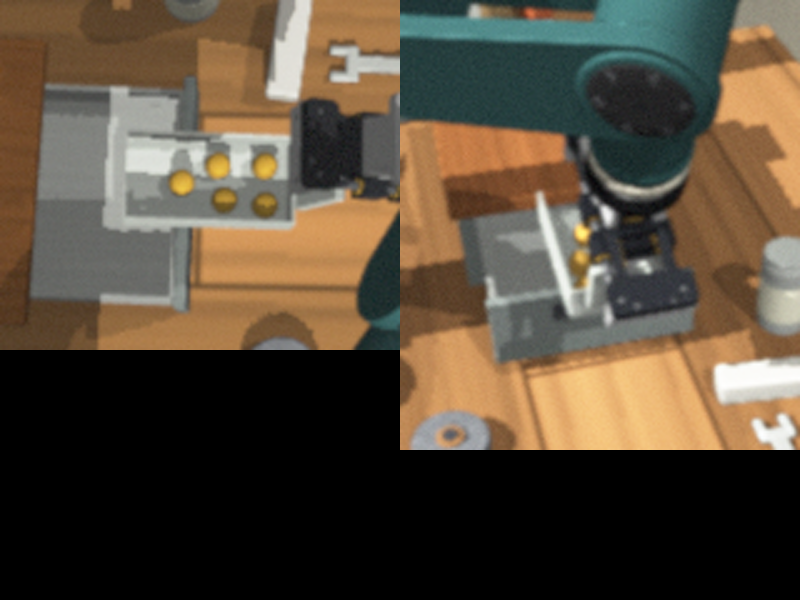

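All five are still in the pan, and the mouth (125,180) is past the drawer's front panel (183,180). Now I tip about the mouth.

```bash
python3 -m pendant '[[0,0.25,-1.1,-3,0,0,0],[0,0.3,-1.1,-3,0,0,0],[0,0.9,0.6,-5,0,0,0],[0,0.9,0.6,-5,0,0,0],[0,0.9,0.5,-5,0,0,0],[0,1.2,0.7,-5,0,0,0],[0,1.2,0.7,-5,0,0,0],[0,1.3,0.6,-5,0,0,0]]'; python3 -m pendant '[[0,1.3,0.7,-5,0,0,0],[0,1.3,0.7,-5,0,0,0],[0,1.4,0.7,-5,0,0,0],[0,1.5,0.5,-5,0,0,0],[0,1.5,0.5,-5,0,0,0],[0,1.5,0.4,-5,0,0,0],[0,0,0,0,0,0,0]]'; python3 - <<'E'
from wp import *
goal(tcp([.56,.06,.085],60),0,-40)
E
```

```text
time: 6.7
tool_pos: [0.5597, -0.0571, 0.2289]
ee_rot: [2.967, 0.0, -0.002]
wrist_force: [-0.4, -0.8, -7.1]
width: 0.0099
finger_force: 30.0
time: 7.4
tool_pos: [0.5597, 0.0312, 0.2609]
ee_rot: [2.447, 0.005, 0.004]
wrist_force: [-0.3, -0.2, -3.4]
width: 0.0096
finger_force: 30.0
t 7.4 pos [0.5597 0.0312 0.2609] q [ 0.3251  0.2356  1.2687 -0.6776  1.8298  1.7755] F [-0.2567 -0.2396 -3.3718] w 0.009597402000563627 29.999777376651764
shift cm [ 0.026  -0.3739  0.2839] turn deg [-0.2112 -0.2856 -0.2299]
```

```bash
python3 -m pendant '[[0,0,0,0,0,0,0],[0,0,0,0,0,0,0],[0,0,0,0,0,0,0],[0,0,0,0,0,0,0]]'|grep force; python3 - <<'E'
from h import *
t=imaging.snapshot("top");s=imaging.snapshot("side")
comp("tip",[(t,150,130,160,140,2.5,0,0),(s,160,60,160,180,2.5,400,0)])
E
```

```text
wrist_force: [-0.2, -0.0, -3.3]
finger_force: 30.0
```

View pics/tip.png

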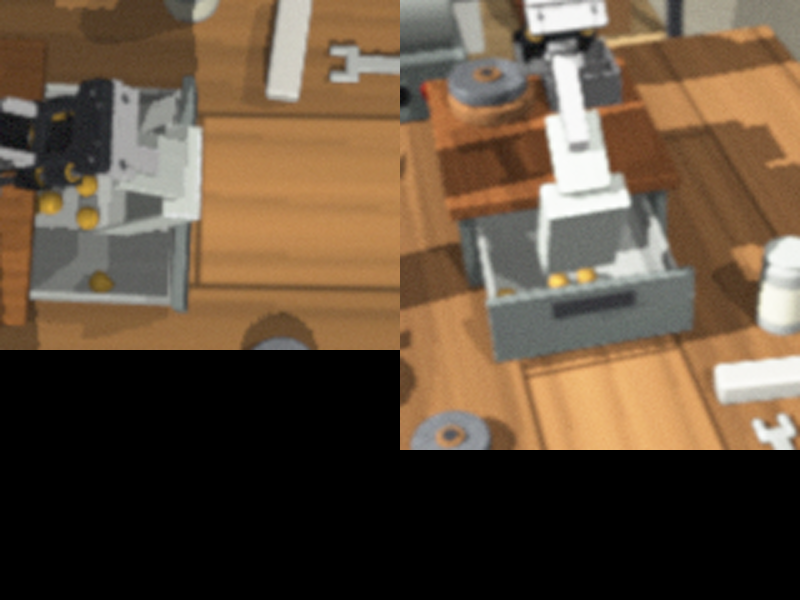

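Four pommels are visible in the drawer at (88,186), (50,203), (88,218) and (100,282). The fifth is hidden by the hand, and the force drop matches an empty pan. Now I back out and level the pan.

```bash
python3 -m pendant '[[0,0,2,0,0,0,0],[0,0,2.5,0,0,0,0],[0,-1.5,0,6,0,0,0],[0,-1.6,-0.5,6,0,0,0],[0,-1.6,-0.5,6,0,0,0],[0,-1.6,-0.5,6,0,0,0],[0,-1.6,-0.5,6,0,0,0],[0,-1.6,-0.5,6,0,0,0]]'; python3 -m pendant '[[0,-1.6,-0.5,6,0,0,0],[0,-1.6,-0.5,6,0,0,0],[0,-1.6,-0.5,6,0,0,0],[0,-1.6,-0.5,6,0,0,0],[0,0,0,0,0,0,0]]'|grep -v width; python3 st.py .5379 -.3455 .0652 -16 20; python3 - <<'E'
from h import *
t=imaging.snapshot("top");s=imaging.snapshot("side")
comp("back",[(t,150,130,160,140,2.5,0,0),(s,160,60,160,180,2.5,400,0)])
E
```

```text
time: 8.7
tool_pos: [0.5597, -0.0689, 0.2845]
ee_rot: [3.074, -0.002, -0.0]
wrist_force: [-0.3, -0.1, -3.9]
width: 0.0096
finger_force: 30.0
time: 9.2
tool_pos: [0.5586, -0.1376, 0.2598]
ee_rot: [-2.793, 0.006, -0.009]
wrist_force: [-0.2, -0.4, -3.7]
finger_force: 30.0
t 9.2 pos [ 0.5586 -0.1376  0.2598] q [-0.5176  0.2293  1.164   0.3186  1.9122  1.1459] F [-0.2111 -0.3927 -3.7281] w 0.009728795027886232 29.997937381267548
shift cm [ -2.0707 -20.7926 -19.4553] turn deg [ -0.0105  -0.3729 -15.4899]
```

View pics/back.png

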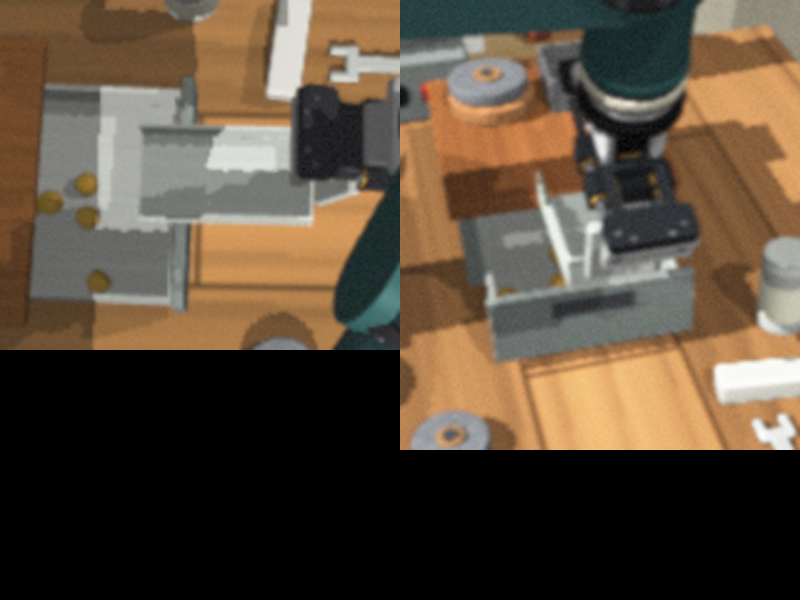

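The pan is empty. The top view shows four pommels in the drawer, so the fifth is under the cabinet top or hidden by the pan. I carry the pan back to its old place.

```bash
python3 -m pendant '[[-0.2,-2,0,0,0,-1.9,0],[-0.3,-2.7,0,0,0,-1.9,0],[-0.3,-2.7,0,0,0,-1.9,0],[-0.3,-2.7,0,0,0,-1.9,0],[-0.3,-2.7,0,0,0,-2,0],[-0.3,-2.7,-1,0,0,-2,0],[-0.2,-2.7,-3,0,0,-2,0],[-0.2,-2.6,-3,0,0,-1.9,0]]'|head -2; python3 -m pendant '[[0,0,-3,0,0,0,0],[0,0,-3,0,0,0,0],[0,0,-2.5,0,0,0,0],[0,0,-1.5,0,0,0,0],[0,0,0,0,0,0,0],[0,0,0,0,0,0,0]]'; python3 st.py .5379 -.3455 .0652 -16 20
python3 - <<'E'
from h import *
t=imaging.snapshot("top"); hsv=cv2.cvtColor(t,cv2.COLOR_RGB2HSV)
m=cv2.inRange(hsv,(15,160,70),(30,255,255))[160:270,150:245]
n,l,st,c=cv2.connectedComponentsWithStats(m)
for i in range(1,n):
    if st[i,4]>5: print(st[i,4],c[i]+[150,160],plane("top",c[i]+[150,160],.04))
E
```

```text
time: 10.1
tool_pos: [0.5401, -0.34, 0.1953]
time: 10.7
tool_pos: [0.54, -0.3393, 0.095]
ee_rot: [-2.794, -0.002, -0.269]
wrist_force: [0.4, 0.5, -3.2]
width: 0.0096
finger_force: 30.0
t 10.7 pos [ 0.54   -0.3393  0.095 ] q [-0.8086  0.4336  1.2284  0.299   1.658   1.0304] F [ 0.4288  0.5365 -3.2381] w 0.00962737305035648 29.998598992824554
shift cm [-0.2062 -0.6162 -2.9788] turn deg [ 0.1019  0.0944 -0.5771]
37 [184.24324324 203.24324324] [0.57606509 0.10338839 0.04      ]
52 [168.48076923 210.59615385] [0.55677202 0.14227508 0.04      ]
35 [184.68571429 216.34285714] [0.54285847 0.10099062 0.04      ]
37 [189.08108108 242.24324324] [0.47827214 0.08757389 0.04      ]
```

```bash
python3 -m pendant '[[-0.2,-0.6,-1,0,0,-0.5,0],[0,0,-1,0,0,0,0],[0,0,-0.5,0,0,0,0],[0,0,-0.3,0,0,0,0],[0,0,-0.1,0,0,0,0],[0,0,0,0,0,0,0]]'; python3 st.py .5379 -.3455 .0652 -16 20|tail -1
```

```text
time: 11.35
tool_pos: [0.5368, -0.3456, 0.0652]
ee_rot: [-2.792, 0.0, -0.279]
wrist_force: [-3.2, -0.9, 1.2]
width: 0.0099
finger_force: 30.0
shift cm [0.1139 0.0098 0.0041] turn deg [-0.009  -0.0062 -0.0224]
```

```bash
python3 -m pendant '[[0,0,0,0,0,0,1],[0,0,0,0,0,0,1],[0,0,0,0,0,0,1],[0,0,0,0,0,0,1],[0,0,0,0,0,0,1],[0,0,0,0,0,0,1],[0,0,0,0,0,0,1],[0,0,0,0,0,0,1]]'; python3 -m pendant '[[-0.25,-0.75,2.2,0,0,0,1],[-0.25,-0.75,2.2,0,0,0,1],[-0.25,-0.75,2.2,0,0,0,1],[0,0,4,0,0,0,1],[0,0,4,0,0,0,1],[0,0,4,0,0,0,0],[0,0,0,0,0,0,0]]'
python3 - <<'E'
from st import *
t=robot.get_obs()
R=Ro.from_euler('x',45,degrees=True)*Ro.from_euler('z',90,degrees=True)*Ro.from_euler('x',180,degrees=True)
C=Ro.from_euler('xyz',t["ee_rot"]);print("turn",np.degrees((R*C.inv()).as_rotvec()),robot.tip_extent)
E
```

```text
time: 12.15
tool_pos: [0.5371, -0.3457, 0.0645]
ee_rot: [-2.793, -0.0, -0.279]
wrist_force: [0.2, -0.0, -0.4]
width: 0.0704
finger_force: 0.0
time: 12.85
tool_pos: [0.5312, -0.3696, 0.2587]
ee_rot: [-2.799, -0.013, -0.279]
wrist_force: [0.8, 0.0, -0.0]
width: 0.0813
finger_force: 0.0
turn [ 13.0421 -51.885   91.4225] 0.011
```

```bash
python3 -m pendant '[[0.2,2.4,0,1,-3.99,7.03,0],[0.2,2.4,0,1,-3.99,7.03,0],[0.2,2.4,0,1,-3.99,7.03,0],[0.2,2.4,0,1,-3.99,7.03,0],[0.2,2.4,0,1,-3.99,7.03,0],[0.2,2.4,0,1,-3.99,7.03,0],[0.2,2.4,0,1,-3.99,7.03,0],[0.2,2.4,0,1,-3.99,7.03,0]]'; python3 -m pendant '[[0.3,2.4,0,1,-3.99,7.03,0],[0.3,2.4,0,1,-3.99,7.03,0],[0.3,2.4,0,1,-3.99,7.03,0],[0.3,2.4,0,1,-3.99,7.03,0],[0.3,2.4,0,1,-3.99,7.03,0],[0,0,0,0,0,0,0],[0,0,0,0,0,0,0]]'
cat > push.py <<'E'
from st import *
t=robot.get_obs()
R=Ro.from_euler('x',45,degrees=True)*Ro.from_euler('z',90,degrees=True)*Ro.from_euler('x',180,degrees=True)
C=Ro.from_euler('xyz',t["ee_rot"]);print("turn",np.degrees((R*C.inv()).as_rotvec()))
print("tip",t["tool_pos"]+.011*C.as_matrix()[:,2],"to pre",(np.array([.561,-.048,.058])-t["tool_pos"])*100,"q",t["joint_positions"],"F",t["wrist_force"])
E
python3 push.py
python3 - <<'E'
from h import *
t=imaging.snapshot("top"); w=imaging.snapshot("wrist"); comp("last",[(t,150,130,240,130,2.0,0,0),(w,0,0,512,384,.62,480,0),(imaging.snapshot("side"),150,60,200,240,1.4,0,262)])
E
```

```text
time: 13.65
tool_pos: [0.5452, -0.1751, 0.2496]
ee_rot: [-2.78, -0.553, 0.73]
wrist_force: [-0.2, 0.5, -0.3]
width: 0.0175
finger_force: 0.0
time: 14.35
tool_pos: [0.5604, -0.0561, 0.2497]
ee_rot: [-3.127, -0.773, 1.56]
wrist_force: [0.0, -0.7, 0.1]
width: 0.0002
finger_force: 0.0
turn [ 0.6917 -0.6073  0.0462]
tip [ 0.5603 -0.0484  0.2419] to pre [  0.0615   0.8108 -19.1732] q [-0.5698  0.2941  1.2544  0.6908  1.9807 -0.4077] F [ 0.0171 -0.7158  0.0911]
```

View pics/last.png

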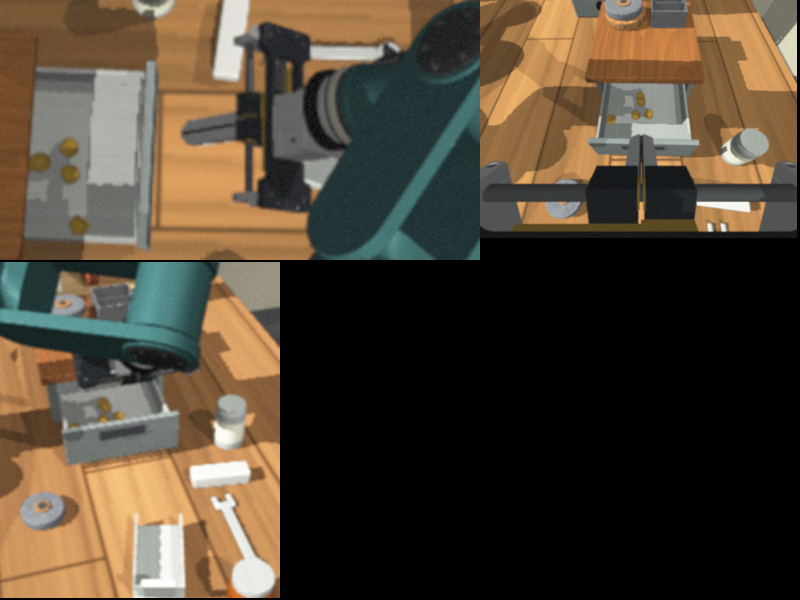

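The wrist view shows all five pommels in the drawer, at (612,118), (636,115), (649,113), (640,103) and (638,95). The pan stands empty on the bench at (160,550) in side. I lower the closed fingers in front of the panel.

```bash
python3 -m pendant '[[0,0,-3,0,0,0,0],[0,0.2,-4,0,0,0,0],[0,0.2,-4,0,0,0,0],[0,0.2,-4,0,0,0,0],[0,0.2,-3,0,0,0,0],[0,0,-1.1,0,0,0,0],[0,0,0,0,0,0,0]]'|tail -5;python3 push.py; python3 -m pendant '[[0,1,0,0,0,0,0],[0,1,0,0,0,0,0],[0,1,0,0,0,0,0],[0,1,0,0,0,0,0],[0,1,0,0,0,0,0],[0,1.2,0,0,0,0,0],[0,1.2,0,0,0,0,0],[0,1.2,0,0,0,0,0]]';python3 push.py
```

```text
tool_pos: [0.5597, -0.0484, 0.0583]
ee_rot: [-3.126, -0.775, 1.559]
wrist_force: [0.1, 0.4, 0.4]
width: 0.0005
finger_force: 0.0
turn [ 0.5782 -0.6404  0.0508]
tip [ 0.5597 -0.0407  0.0505] to pre [ 0.1255  0.0441 -0.0335] q [-0.5606  0.4348  1.4699  0.6353  1.6945 -0.6259] F [0.1426 0.3544 0.4174]
time: 16.0
tool_pos: [0.5606, 0.0389, 0.0595]
ee_rot: [-3.131, -0.773, 1.564]
wrist_force: [1.0, -1.9, 0.7]
width: 0.0002
finger_force: 0.9
turn [ 0.6824 -0.4479 -0.0294]
tip [0.5606 0.0466 0.0516] to pre [ 0.0381 -8.6919 -0.1485] q [-0.434   0.3666  1.5618  0.6837  1.6006 -0.5495] F [ 1.0272 -1.9224  0.7054]
```

```bash
python3 -m pendant '[[0,1.2,0,0,0,0,0],[0,1.2,0,0,0,0,0],[0,1.2,0,0,0,0,0],[0,1.2,0,0,0,0,0],[0,1.2,0,0,0,0,0],[0,1.2,0,0,0,0,0],[0,1,0,0,0,0,0],[0,1,0,0,0,0,0]]'|grep -E "pos|force";python3 -m pendant '[[0,0.5,0,0,0,0,0],[0,0.5,0,0,0,0,0],[0,0.4,0,0,0,0,0],[0,0,0,0,0,0,0]]'|grep -E "pos|force"; python3 push.py
```

```text
tool_pos: [0.5605, 0.1307, 0.0594]
wrist_force: [2.5, -2.3, 0.3]
finger_force: 0.9
tool_pos: [0.5603, 0.142, 0.0596]
wrist_force: [-0.9, -2.9, 0.2]
finger_force: 1.5
turn [ 0.8533 -0.4742 -0.0349]
tip [0.5602 0.1497 0.0517] to pre [  0.0701 -19.0049  -0.1587] q [-0.2659  0.3148  1.6299  0.7381  1.4847 -0.4407] F [-0.9338 -2.899   0.2255]
```

```bash
for i in 1 2; do :; done; python3 -m pendant '[[0,0.3,0,0,0,0,0],[0,0.3,0,0,0,0,0],[0,0,0,0,0,0,0]]'|grep -E "pos|wrist_f"; python3 -m pendant '[[0,0.3,0,0,0,0,0],[0,0.3,0,0,0,0,0],[0,0,0,0,0,0,0]]'|grep -E "pos|wrist_f"; python3 - <<'E'
from h import *
s=imaging.snapshot("side");cv2.imwrite("pics/s2.png",s[:,:,::-1])
E
```

```text
tool_pos: [0.5604, 0.1493, 0.0595]
wrist_force: [-0.6, -4.3, 1.6]
tool_pos: [0.5606, 0.1503, 0.0594]
wrist_force: [-6.1, -24.2, 9.3]
```

```bash
python3 -m pendant '[[0,-0.5,0,0,0,0,0],[0,-1.5,0,0,0,0,0],[0,-3,0,0,0,0,0],[0,-3,0,0,0,0,0],[0,-3,0,0,0,0,0],[-1,-3,3,0,0,0,0],[-2,-2,4,0,0,0,0],[-3,0,4,0,0,0,0]]'|grep -E "pos|wrist_f";python3 -m pendant '[[-4,-1,4,0,0,0,0],[-4,-2,3,0,0,0,0],[-4,-2,0,0,0,0,0],[-4,-2,0,0,0,0,0],[0,0,0,0,0,0,0],[0,0,0,0,0,0,0]]'|grep -E "pos|wrist_f"; python3 - <<'E'
from h import *
s=imaging.snapshot("side"); cv2.imwrite("pics/end.png",s[:,:,::-1])
p=imaging.camera_params("side")
def pr(X): c=p["camera_matrix"]@(p["R"]@X+p["t"]); return c[:2]/c[2]
g=cv2.cvtColor(s,cv2.COLOR_RGB2GRAY).astype(int)
for x in(.50,.53,.59,.62):
    for d in(0,.01,.02): print(x,d,pr(np.array([x,.165-d,.02])).round(1),end=" ")
    u,v=pr(np.array([x,.165,.02])).round().astype(int); print(v-8,s[v-8:v+9,u].sum(axis=1)//3, (s[v-8:v+9,u,0].astype(int)-s[v-8:v+9,u,2]))
E
```

```text
tool_pos: [0.5005, -0.0062, 0.1699]
wrist_force: [0.6, 0.1, 1.5]
tool_pos: [0.3486, -0.0716, 0.2323]
wrist_force: [0.2, 0.1, -0.4]
0.5 0 [205.2 166. ] 0.5 0.01 [205.8 167.9] 0.5 0.02 [206.3 169.9] 158 [100 101 105 105 104 104 104  97  92 104 107 111 111 109 114 110 115] [-2 -2 -1 -4 -1 -3 -2 -1 -2 -2 -3 -4  3 29 68 85 87]
0.53 0 [214.9 164.3] 0.53 0.01 [215.5 166.3] 0.53 0.02 [216.1 168.2] 156 [103 100 107 106 105 107 103 100 104 104 108 112 111 115 112 114 114] [-4 -1 -3 -1 -5 -1 -5 -4 -2 -3 -2 -6 -1 18 59 82 87]
0.59 0 [233.9 161. ] 0.59 0.01 [234.6 162.9] 0.59 0.02 [235.3 164.8] 153 [110 107 108 106 105 107 108 104  98 101 107 108 107 107 110 109 105] [-1 -4 -3 -2 -4 -3 -6 -4 -4 -7 -1 -5  4 20 57 80 81]
0.62 0 [243.3 159.4] 0.62 0.01 [244.1 161.3] 0.62 0.02 [244.8 163.2] 151 [110 108 110 107 111 108 109 109  99  93  99 108 108 110 114 107 111] [-4  0 -1 -2 -4 -3 -3 -2 -4 -1 -4 -1 -2  5 36 73 89]
```

```bash
python3 -c "
from bench import robot
print(robot.close_job(), robot.get_obs()['time'])"
```

```text
the job is handed in; nothing more can be done
the job is handed in; nothing more can be done
```

The job is handed in: all five pommels were seen in the drawer before I closed it, the empty pan is back on the bench, and the drawer is home, judged by a hard stop at about 24 N and the panel edge within about 1 pixel of flush.

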